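# Heft out the iron lapping plate and fit it in the holder

## Task

One of the three closed cases holds the cast-iron lapping plate; the other two hold light resin plates, which bench grit would spoil. Feel the weight of the shut cases to find the heavy one, open only that case, take the iron plate out and fit it in the plate holder: far edge tucked under the lip, near edge lowered behind the front ridge, so that it lies flat, grooved side up. Leave the three cases standing where they are, the two light ones shut (the emptied one may stay open), and do not disturb the brush and the nozzles.

Things in the scene. Friction and masses are not known exactly. Their poses are not given: they have to be found in the camera images.
- case_1: left one of three identical loose grey cases side by side (110 mm pitch) on a 3 thick mat. Origin: centre of underside; x from the handle end (near the robot) to the hinge end, z up. 112 (x) x 61 (y) x 30 with lid; 0.25 kg empty. Floor 3 thick, walls 3.5 thick with tops at z 26. Finger cut-out 46 wide (x -23 to 23) in the middle of both long walls, open down to the floor
- handle_1 (a point): ball-ended bar handle fixed to the near end of case_1: a cross bar along y, 19 clear of the wall on two stems, with a ball of 13 mm at each end, 45 over the balls. This point: its middle, x -74, z 11 on the case. Pinched across y by the balls and raised, the case pivots between the fingers and its near end tips up, the far end still on the mat
- lid_1 (a joint): lid of case_1, flat, 4 thick, hinged along y at the far end (x 57.5, z 26 on the case); 0 shut, up to 2.0 rad as it swings up and away from the robot. Stiff hinge: it stays where it is left. No latch; about 0.6 N at the tab moves it
- tab_1 (a point): thumb tab on the near edge of lid_1, 22 wide (y), 5 thick, projecting 16 beyond the case wall, above the handle. Shut, this point is at x -68.5, z 27.5 on the case; it moves with the lid, 126 from the hinge line. Axes: x along the lid to the hinge, y along the hinge, z out of the lid
- case_2: middle one of three identical loose grey cases side by side (110 mm pitch) on a 3 thick mat. Origin: centre of underside; x from the handle end (near the robot) to the hinge end, z up. 112 (x) x 61 (y) x 30 with lid; 0.25 kg empty. Floor 3 thick, walls 3.5 thick with tops at z 26. Finger cut-out 46 wide (x -23 to 23) in the middle of both long walls, open down to the floor
- handle_2 (a point): ball-ended bar handle fixed to the near end of case_2: a cross bar along y, 19 clear of the wall on two stems, with a ball of 13 mm at each end, 45 over the balls. This point: its middle, x -74, z 11 on the case. Pinched across y by the balls and raised, the case pivots between the fingers and its near end tips up, the far end still on the mat
- lid_2 (a joint): lid of case_2, flat, 4 thick, hinged along y at the far end (x 57.5, z 26 on the case); 0 shut, up to 2.0 rad as it swings up and away from the robot. Stiff hinge: it stays where it is left. No latch; about 0.6 N at the tab moves it
- tab_2 (a point): thumb tab on the near edge of lid_2, 22 wide (y), 5 thick, projecting 16 beyond the case wall, above the handle. Shut, this point is at x -68.5, z 27.5 on the case; it moves with the lid, 126 from the hinge line. Axes: x along the lid to the hinge, y along the hinge, z out of the lid
- case_3: right one of three identical loose grey cases side by side (110 mm pitch) on a 3 thick mat. Origin: centre of underside; x from the handle end (near the robot) to the hinge end, z up. 112 (x) x 61 (y) x 30 with lid; 0.25 kg empty. Floor 3 thick, walls 3.5 thick with tops at z 26. Finger cut-out 46 wide (x -23 to 23) in the middle of both long walls, open down to the floor
- handle_3 (a point): ball-ended bar handle fixed to the near end of case_3: a cross bar along y, 19 clear of the wall on two stems, with a ball of 13 mm at each end, 45 over the balls. This point: its middle, x -74, z 11 on the case. Pinched across y by the balls and raised, the case pivots between the fingers and its near end tips up, the far end still on the mat
- lid_3 (a joint): lid of case_3, flat, 4 thick, hinged along y at the far end (x 57.5, z 26 on the case); 0 shut, up to 2.0 rad as it swings up and away from the robot. Stiff hinge: it stays where it is left. No latch; about 0.6 N at the tab moves it
- tab_3 (a point): thumb tab on the near edge of lid_3, 22 wide (y), 5 thick, projecting 16 beyond the case wall, above the handle. Shut, this point is at x -68.5, z 27.5 on the case; it moves with the lid, 126 from the hinge line. Axes: x along the lid to the hinge, y along the hinge, z out of the lid
- plate_a: one of three lapping plates that look alike, each 96 (x) x 50 (y) x 15 thick, grooved on top. Origin: centre of underside. Each starts flat and lengthwise in one of the shut cases, play 2 at the sides, 4.5 at the ends; which is in which case changes. One of the three is cast iron, about 0.5 kg, the others dark resin, about 0.1 kg; the letters do not tell which
- plate_b: one of three lapping plates that look alike, each 96 (x) x 50 (y) x 15 thick, grooved on top. Origin: centre of underside. Each starts flat and lengthwise in one of the shut cases, play 2 at the sides, 4.5 at the ends; which is in which case changes. One of the three is cast iron, about 0.5 kg, the others dark resin, about 0.1 kg; the letters do not tell which
- plate_c: one of three lapping plates that look alike, each 96 (x) x 50 (y) x 15 thick, grooved on top. Origin: centre of underside. Each starts flat and lengthwise in one of the shut cases, play 2 at the sides, 4.5 at the ends; which is in which case changes. One of the three is cast iron, about 0.5 kg, the others dark resin, about 0.1 kg; the letters do not tell which
- holder: aluminium plate holder fixed to the bench. Origin: centre of underside; x points away from the robot to the lip, z up. Base 140 (x) x 84 (y) x 10 thick. The plate lies on it (z 10), lengthwise along x, centred on the origin, either end to the lip. Side guides 55 apart inside, up to z 29 at x 30 to 50, up to z 19 at x -30 to -50; between x -30 and 30 the sides are open for fingers
- holder_lip (a point): middle of the lip's edge, at its underside (x 41.5, z 28 on the holder; lip top z 34). The wall behind it, inner face at x 49.5, stops the plate. A plate cannot go in straight from above: its far edge is tucked under the lip first, with the near edge 5 to 15 degrees higher
- holder_ridge (a point): middle of the top of the front ridge's inner edge (x -49.5, z 15 on the holder): a stop 5 high and 6 wide across the near end; the near edge of the plate drops behind it
- brass_brush: loose wire brush with wooden handle, 22x210x26, lying to the right of the holder; bystander
- nozzle_1: loose steel injector nozzle standing upright, 18 diameter, 54 high, to the right of the holder; origin at its foot; bystander
- nozzle_2: the same, a second nozzle standing beside it; bystander

How it is judged:
By the outcome, as a careful person would: the job done as asked, in the order asked, and still so for the second after the job is handed in, with the robot touching nothing.
It also fails if it takes over 64 s, if anything falls off the work surface, if the arm or the gripper's body presses on something with over 40 N, if the wrist force passes 120 N, or if a joint passes its speed limit or range.

## Robot

A 6-joint arm with a two-finger parallel gripper is mounted at the origin on a cart in front of the work surface, level with it; the furniture and walls round the work are solid. World frame = base frame: x ahead of the robot, y to its left, z up, the work surface at z = 0. Lengths are in m, angles in rad, forces in N, time in s.
With the tool pointing down it reaches from about 0.15 to 0.775 m from the base axis. Payload 6.1 kg.
Tool frame: the origin (TCP) lies on the front face of the gripper's body, between the roots of the fingers; the fingertips stand 73 mm ahead of it and the grasp point (between the pads) lies 54 mm ahead of it; z points along the fingers, y is the direction in which the jaws open and shut (so a half turn about z gives the same grasp; the last joint's range is limited). The gripper opens to 85 mm and grips with 20 to 120 N. Pads are 22 mm wide; open, the fingers measure 114 mm over their backs; the gripper's body (76 mm by 85 mm) begins 54 mm behind the grasp point. The pads swing forward as they close: fully open they stand 13 mm farther back than shut.
Start: joints at [1.317, 0.126, -0.04, 1.405, 0, 1.571], TCP at [0.132, 0.508, 0.304] pointing down, gripper open.
Joint ranges: [-2.72, 2.72], [-0.95, 1.95], [-1.27, 1.35], [-1.78, 2.02], [-1.46, 1.47], [-3.14, 3.14]. Speed limits (rad/s): [2.39, 2.39, 3.01, 3.14, 3.14, 3.14].

## Interface

Orientations are given as [roll, pitch, yaw] about the fixed x, y, z axes, in that order (R = Rz(yaw) Ry(pitch) Rx(roll)).
In Python, from bench import manip gives the robot as it stands. Calls block until the motion is done:
- manip.move_to(position, orientation): joint-space move of the TCP to a pose.
- manip.move_linear(position, rot=None, vel=0.15, threshold=None): straight line of the TCP; rot=None keeps the orientation; vel is the mean speed in m/s. With threshold (N) it stops when the force on the tool has changed by that much, and returns True; else False.
- manip.move_joints(angles): joint-space move.
- manip.move_gripper(opening): finger opening in m; the grip force is fixed at half the most; returns when the fingers have stopped.
- manip.sleep(seconds).
- manip.inverse_kinematics(position, orientation): joint angles nearest the present ones, or None.
- manip.read_state(): the state.
- manip.capture(name): name is "side" or "top"; returns a dict with "pixels" (400x640x3 uint8, red, green, blue), "fovy" (degrees; the focal length in pixels is half the picture's height over the tangent of half this angle, whatever the lens; pixels are square), "cx", "cy" (the principal point, pixels), "R" (3x3) and "t" (3): a world point X has camera coordinates R X + t. Camera axes: x right, y down, z forward; pixel columns grow to the right and rows downward; lengths in m; the calibration is good to about 2 mm. A picture is of the moment at which its call begins. There is no depth.
A pose or a line that the arm cannot do raises manip.Unreachable and nothing moves.
- manip.close_job(): hands the job in, once; it reports no verdict.
The state is a dict: "time_s": time; "qpos": joint angles; "qd": joint speeds; "tau": joint torques, N m; "ee_pos": TCP position; "tcp_rot": TCP orientation; "ft_force": force on the tool from outside, world axes, zero at the start; "torque": the same for the moment, N m; "width": finger opening in m.
Only numpy, scipy, OpenCV 4.12 (cv2) and the standard library are available. Lean on these libraries where they do the work, as an engineer would, in place of code of your own. Each camera call takes 0.05 s, during which the arm holds its last target. There are 200 camera calls.

## Working session

There is one attempt and no reset: what is moved stays moved. The work goes in short steps, each a Python script; the robot and the scene stay as the last script left them, time stands still between calls to the robot, and variables do not carry over. Pictures are saved under pics/ and viewed, about 8 in all and at most 12, crops included, and the job is handed in when it is done.

```bash
mkdir -p pics; ls; python3 - <<'E'
from bench import manip
import cv2,numpy as np
for n in("top","side"):
    c=manip.capture(n); cv2.imwrite(f"pics/{n}0.png",c["pixels"][:,:,::-1]); np.savez(f"{n}0.npz",**c)
    print(n,c["fovy"],c["cx"],c["cy"],c["R"],c["t"])
s=manip.read_state();print(s["time_s"],s["ee_pos"],s["tcp_rot"],s["ft_force"],s["width"])
E
```

```text
pics
top 53.26065879571204 317.3269977767658 200.54806244591109 [[-0.01941338 -0.99979113 -0.00638923]
 [-0.98625599  0.02019852 -0.1639852 ]
 [ 0.16408     0.00311791 -0.98644211]] [-0.12218023  0.55365052  1.06446149]
side 50.14422735527571 321.37501235457665 194.1611174281411 [[-0.91057877 -0.4133338   0.00121676]
 [-0.17290556  0.37823567 -0.90941819]
 [ 0.37543306 -0.82830728 -0.41588108]] [0.45510014 0.19606411 0.69505105]
0.1 [0.13173687 0.50792666 0.3032076 ] [-3.14014242e+00 -2.10625600e-06  2.88782629e+00] [ 0.74613826 -0.83146586  1.07204129] 0.08526984990668589
```

View pics/top0.png

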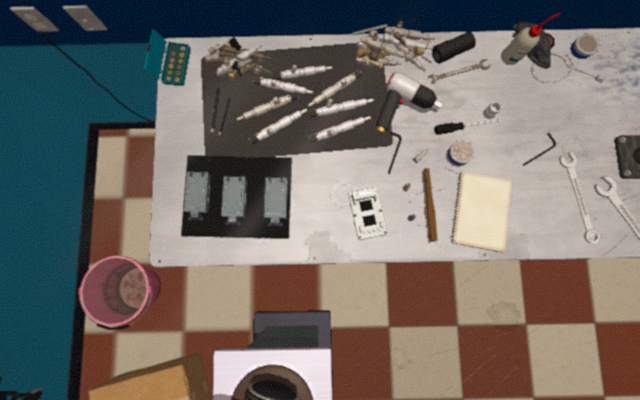

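View pics/side0.png

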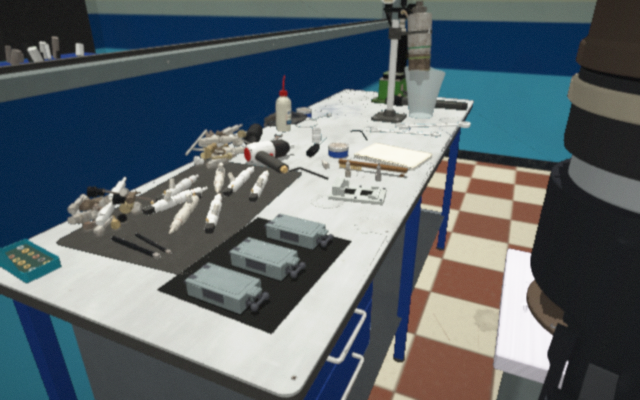

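```bash
cat > h.py <<'E'
import cv2,numpy as np
from bench import manip
def ray(c,uv,z):
    f=200/np.tan(np.radians(float(c["fovy"]))/2)
    uv=np.atleast_2d(np.asarray(uv,float)); R=np.asarray(c["R"]);t=np.asarray(c["t"])
    d=np.c_[(uv[:,0]-c["cx"])/f,(uv[:,1]-c["cy"])/f,np.ones(len(uv))]@R
    o=-R.T@t
    return o+d*((z-o[2])/d[:,2])[:,None]
def proj(c,X):
    f=200/np.tan(np.radians(float(c["fovy"]))/2)
    p=np.atleast_2d(X)@np.asarray(c["R"]).T+np.asarray(c["t"])
    return np.c_[p[:,0]/p[:,2]*f+c["cx"],p[:,1]/p[:,2]*f+c["cy"]]
E
python3 - <<'E'
from h import *
c=np.load("top0.npz");s=np.load("side0.npz");im=c["pixels"];g=im.astype(int)
hull=np.zeros(im.shape[:2],np.uint8);hull[155:240,182:292]=1
m=((g.sum(2)>200)&(hull>0)).astype(np.uint8)
n,l,st,ce=cv2.connectedComponentsWithStats(m)
for i in range(1,n):
    if st[i,4]<300: continue
    ys,xs=np.nonzero(l==i)
    # column-width per row; lid = rows of full width
    w=np.array([(ys==r).sum() for r in range(ys.min(),ys.max()+1)])
    print(st[i],ce[i],w)
    P=ray(c,np.c_[xs,ys],0.033)[:,:2]
    wide=np.isin(ys,ys.min()+np.nonzero(w>15)[0])
    r=cv2.minAreaRect(P[wide].astype(np.float32)*1000); print(r, P[:,0].min(),P[:,0].max())
im2=cv2.resize(c["pixels"][145:250,180:440],None,fx=3,fy=3,interpolation=cv2.INTER_CUBIC)
im3=cv2.resize(s["pixels"][150:330,150:410],None,fx=3,fy=3,interpolation=cv2.INTER_CUBIC)[:285*2]
cv2.imwrite("pics/z1.png",im2[:,:,::-1]);cv2.imwrite("pics/z2.png",im3[:,:,::-1])
E
```

```text
[ 182  155   28   71 1219] [193.59639048 189.70303527] [24  7  6  6  6  6  6  6  6  6  5  5  5  5  5  5  5 24 26 26 27 27 27 27
 26 26 27 26 26 26 28 28 28 28 26 26 26 26 26 26 25 26 27 27 27 27 27 26
 25 25 25 24 25 24 24 24 24 13 11  9  8  8  7  1  1  1  1  1  1  1  1]
((612.0657958984375, 211.87652587890625), (166.39402770996094, 76.64588165283203), 2.079036235809326) 0.4917098011615686 0.6938177213378831
[182 155 110  85 579] [253.6701209  219.84110535] [ 17  17  16   1   1   1   1   1   1   1   1   2   2   1   2   2   2   2
   2   2   2   2   2   2   2   2   2   2   2   2   2   2   2   2   2   2
   2   2   2   2   2   2   2   2   2   2   2   2   2   2   3   2   3   3
   3   3   3   3   3   3   3   3   3   3   3   3   3   3   3   3   3   3
   3   4   3   4   4   4   4   3   3  42  85 110 110]
((569.9315185546875, 90.99641418457031), (303.1037902832031, 240.541259765625), 88.86244201660156) 0.44667586833709383 0.688135567615434
[221 176  26  47 993] [233.20140987 197.57905337] [ 9 22 23 23 23 23 23 23 23 23 23 23 23 22 22 23 24 24 24 24 24 24 24 24
 25 24 24 24 24 23 23 24 24 23 23 23 23 23 23 23 21  9  9  9  9  9  8]
((570.004638671875, 102.38037109375), (69.73008728027344, 111.79316711425781), 88.8043212890625) 0.4971461924124347 0.6294286601450152
[ 263  177   25   48 1000] [275.304 198.554] [17 23 23 23 23 23 23 23 23 23 23 23 23 23 23 24 23 23 23 23 23 23 23 23
 23 23 23 23 23 23 23 23 23 23 23 23 23 24 24 24 23 10 10 10 10 10  8  1]
((566.1736450195312, -14.875972747802734), (65.01981353759766, 115.78565216064453), 87.5828857421875) 0.4892366449723356 0.6240157845895509
```

View pics/z1.png

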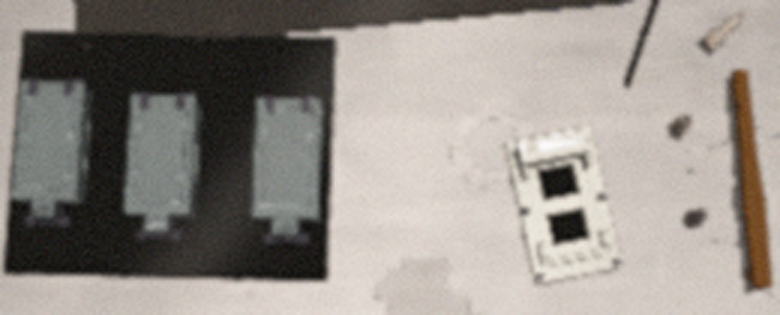

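View pics/z2.png

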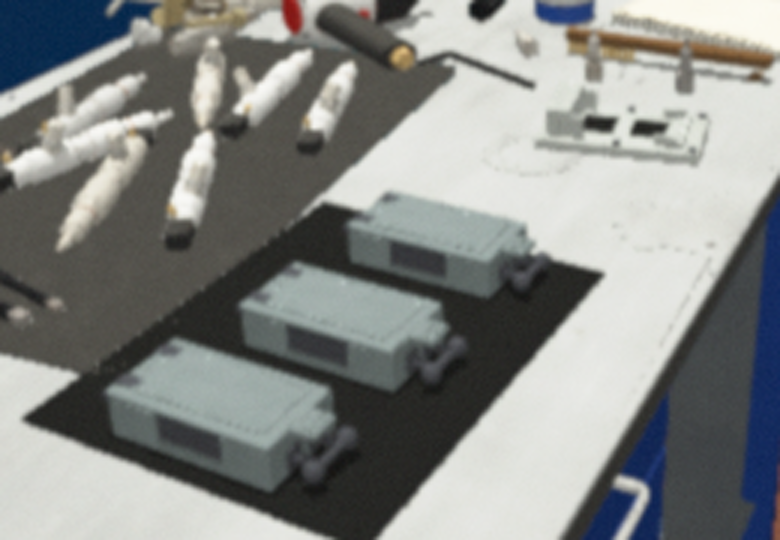

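```bash
python3 - <<'E'
from h import *
c=np.load("top0.npz");s=np.load("side0.npz");g=cv2.resize(c["pixels"],None,fx=4,fy=4,interpolation=cv2.INTER_CUBIC).astype(int)
up=lambda p:(np.asarray(p,float)+.5)/4-.5
m=((g[:,:,2]>g[:,:,0]+4)&(g.sum(2)>270)&(g.sum(2)<500)).astype(np.uint8)
m[:165*4]=0;m[235*4:]=0;m[:,:180*4]=0;m[:,295*4:]=0
m=cv2.morphologyEx(m,cv2.MORPH_CLOSE,np.ones((9,9)))
n,l,st,ce=cv2.connectedComponentsWithStats(m)
from collections import OrderedDict
cs=sorted([i for i in range(1,n) if st[i,4]>5000],key=lambda i:st[i,0])
out=[]
for i in cs:
    k=(l==i); x0,y0,w,h,a=st[i]
    E=[]
    for r in range(y0+30,y0+120,2):
        xs=np.nonzero(k[r])[0]; E.append((xs.min()-.5,xs.max()+.5,r))
    E=np.array(E)
    L=ray(c,up(E[:,[0,2]]),.033);R=ray(c,up(E[:,[1,2]]),.033)
    fl=np.polyfit(L[:,0],L[:,1],1);fr=np.polyfit(R[:,0],R[:,1],1)
    far=[];near=[]
    for x in range(x0+15,x0+w-15):
        ys=np.nonzero(k[:,x])[0]; far.append((x,ys.min()-.5)); near.append((x,ys.max()+.5))
    far=ray(c,up(far),.033);near=ray(c,up(near),.033)
    rx=np.median(far[:,0]);nx=np.percentile(near[:,0],[5,50,80,95])
    xm=rx-.056
    print("slopes",fl[0],fr[0],"y l/r",np.polyval(fl,xm),np.polyval(fr,xm),"farx",rx,"near",nx, "far slope",np.polyfit(far[:,1],far[:,0],1)[0])
# mat corners: black mask
g1=c["pixels"].astype(int)
# holder windows
d=(g.sum(2)<200).astype(np.uint8);n,l,st,ce=cv2.connectedComponentsWithStats(d)
W=[]
for i in range(1,n):
    if 350*4<ce[i][0]<385*4 and 190*4<ce[i][1]<235*4 and st[i,4]>300:
        P=ray(c,up(ce[i]),.010)[0];W.append(P);print("win",up(ce[i]),st[i],P)
for p in [(538,283),(620,268),(510,143),(592,125)]:
    p=np.array(p)/3-.33+[180,145]; print(p,ray(c,p,.010)[0])
E
```

```text
win [365.62589863 205.12913372] [1441  803   47   39 1391] [ 0.5408454  -0.27114651  0.01      ]
win [368.96190221 220.07039615] [1454  862   48   40 1401] [ 0.49764491 -0.27894427  0.01      ]
[359.00333333 239.00333333] [ 0.44446455 -0.24865617  0.01      ]
[386.33666667 234.00333333] [ 0.45703794 -0.32644547  0.01      ]
[349.67       192.33666667] [ 0.57904253 -0.22669455  0.01      ]
[377.00333333 186.33666667] [ 0.59502538 -0.30610861  0.01      ]
```

```bash
cat > cs.py <<'E'
from h import *
c=np.load("top0.npz");S=4
g0=c["pixels"].astype(int);print(g0[190,186:215].tolist()[::2],g0[195,230].tolist())
g=cv2.resize(c["pixels"],None,fx=S,fy=S,interpolation=cv2.INTER_CUBIC).astype(int)
up=lambda p:(np.asarray(p,float)+.5)/S-.5
def edges(prof,lo,hi):  # outermost crossings of half level
    k=np.nonzero(prof>lo)[0]; return k.min()-.5,k.max()+.5
for (a,b) in [(183,213),(217,253),(258,296)]:
    E=[]
    for r in range(182*S,208*S,2):
        p=g[r,a*S:b*S,1]; k=np.nonzero((p>72)&(p<190))[0]
        # largest run
        runs=np.split(k,np.nonzero(np.diff(k)>1)[0]+1); q=max(runs,key=len)
        E.append((q[0]-.5+a*S,q[-1]+.5+a*S,r))
    E=np.array(E,float)
    L=ray(c,up(E[:,[0,2]]),.033);R=ray(c,up(E[:,[1,2]]),.033)
    fl=np.polyfit(L[:,0],L[:,1],1);fr=np.polyfit(R[:,0],R[:,1],1)
    xc=int(E[:,:2].mean());F=[];N=[]
    for x in range(xc-34,xc+35,2):
        p=g[165*S:235*S,x,1]; k=np.nonzero(p>72)[0]
        runs=np.split(k,np.nonzero(np.diff(k)>2)[0]+1); q=max(runs,key=len)
        F.append((x,q[0]-.5+165*S));N.append((x,q[-1]+.5+165*S))
    F=ray(c,up(F),.033);N=ray(c,up(N),.033)
    print("slope",fl[0].round(3),fr[0].round(3),"y@.57",np.polyval(fl,.57).round(4),np.polyval(fr,.57).round(4))
    print(" far",F[::5,0].round(4)," near",N[::3,0].round(4), "y",N[::3,1].round(3))
E
python3 cs.py
```

```text
[[121, 123, 122], [131, 139, 134], [125, 131, 126], [127, 133, 129], [129, 134, 127], [127, 133, 132], [123, 130, 128], [122, 129, 123], [135, 143, 141], [133, 137, 134], [101, 105, 103], [67, 64, 60], [44, 40, 36], [28, 29, 30], [22, 23, 16]] [131, 134, 132]
slope 0.036 -0.027 y@.57 0.2473 0.1776
 far [0.647  0.6454 0.6423 0.6444 0.6442 0.6441 0.6425]  near [0.5295 0.5294 0.5294 0.5151 0.5136 0.5135 0.5135 0.5141 0.5274 0.528
 0.5272 0.5272] y [0.235 0.231 0.226 0.222 0.218 0.213 0.209 0.205 0.201 0.197 0.193 0.189]
slope -0.047 0.001 y@.57 0.1362 0.0701
 far [0.6301 0.6227 0.6283 0.6289 0.6288 0.6279 0.6176]  near [0.5139 0.5138 0.4975 0.4975 0.4974 0.4966 0.4965 0.4978 0.5125 0.5124
 0.5123 0.5123] y [0.126 0.122 0.118 0.114 0.109 0.105 0.101 0.097 0.093 0.089 0.084 0.08 ]
slope -0.059 -0.067 y@.57 0.0175 -0.047
 far [0.6247 0.6216 0.6237 0.6235 0.6234 0.6232 0.6231]  near [0.508  0.5079 0.5071 0.4923 0.4929 0.4921 0.4921 0.4906 0.4933 0.5065
 0.5072 0.5064] y [ 0.01   0.005  0.001 -0.003 -0.007 -0.011 -0.016 -0.02  -0.024 -0.028
 -0.032 -0.037]
```

```bash
python3 - <<'E'
from h import *
c=np.load("top0.npz");s=np.load("side0.npz")
Q={1:[(108,393),(172,338),(332,386),(275,432)],2:[(242,315),(297,263),(442,300),(395,342)],3:[(350,232),(392,193),(527,222),(490,260)]}
B={3:[(513,280),(543,262)],2:[(431,374),(460,343)],1:[(313,472),(350,435)]}
T=lambda p:np.array(p,float)/3-.33+150
for i in (1,2,3):
    P=ray(s,T(Q[i]),.033)[:,:2];b=ray(s,T(B[i]),.014)[:,:2]
    print(i,P.mean(0).round(4),"len",np.linalg.norm(P[0]-P[3]).round(4),np.linalg.norm(P[1]-P[2]).round(4),"wid",np.linalg.norm(P[0]-P[1]).round(4),np.linalg.norm(P[2]-P[3]).round(4))
    d=(P[0]+P[1]-P[2]-P[3]);print("  yaw",np.degrees(np.arctan2(d[1],d[0])).round(1),"handle",b.mean(0).round(4),"ball sep",np.linalg.norm(b[0]-b[1]).round(4),"yaw h->c",np.degrees(np.arctan2(*(P.mean(0)-b.mean(0))[::-1])).round(1),np.linalg.norm(P.mean(0)-b.mean(0)).round(4))
# overlay guess
def case(x,y,a):
    R=np.array([[np.cos(a),-np.sin(a)],[np.sin(a),np.cos(a)]])
    return [np.r_[R@np.array(p[:2])/1000+[x,y],(p[2]+3)/1000] for p in [(56,30.5,30),(56,-30.5,30),(-56,-30.5,30),(-56,30.5,30),(-74,16,11),(-74,-16,11),(-76.5,11,30),(-76.5,-11,30)]]
hol=[]
a=np.radians(9.8);R=np.array([[np.cos(a),-np.sin(a)],[np.sin(a),np.cos(a)]])
for p in [(70,42,10),(70,-42,10),(-70,-42,10),(-70,42,10),(41.5,27,34),(41.5,-27,34),(-49.5,27,15),(-49.5,-27,15)]: hol.append(np.r_[R@np.array(p[:2])/1000+[.5193,-.275],p[2]/1000])
pts=sum([case(*k) for k in [(.585,.2135,-.045),(.569,.1025,-.045),(.565,-.017,-.045)]],[])+hol
np.save("pts.npy",pts)
def ov(cc,x0,y0,w,h,k):
    im=cv2.resize(cc["pixels"][y0:y0+h,x0:x0+w],None,fx=k,fy=k,interpolation=cv2.INTER_CUBIC)[:,:,::-1].copy()
    for u,v in proj(cc,np.array(pts)): cv2.circle(im,(int(round((u+.5-x0)*k)),int(round((v+.5-y0)*k))),2,(0,0,255),-1)
    return im
A=ov(c,180,165,210,80,3.8);Bm=ov(s,180,180,210,140,2.6)
h=np.zeros((600,800,3),np.uint8);h[:A.shape[0],:A.shape[1]]=A;bb=Bm[:600-A.shape[0]];h[A.shape[0]:A.shape[0]+bb.shape[0],:bb.shape[1]]=bb
cv2.imwrite("pics/ov1.png",h)
E
```

```text
1 [0.5886 0.2094] len 0.1059 0.1136 wid 0.0597 0.0488
  yaw 2.1 handle [0.5132 0.2141] ball sep 0.0356 yaw h->c -3.6 0.0756
2 [0.5707 0.1058] len 0.1019 0.1091 wid 0.0681 0.0538
  yaw 3.4 handle [0.4978 0.1075] ball sep 0.0368 yaw h->c -1.3 0.073
3 [ 0.5632 -0.0099] len 0.1054 0.1088 wid 0.064 0.0588
  yaw 1.6 handle [ 0.494 -0.009] ball sep 0.0319 yaw h->c -0.8 0.0691
```

View pics/ov1.png

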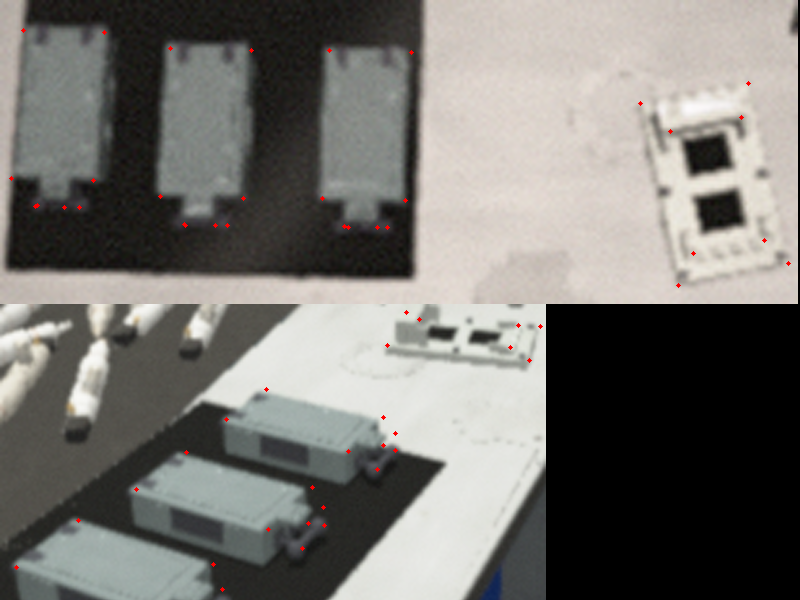

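```bash
cat >> h.py <<'E'
C={1:(.587,.2115,-.045),2:(.572,.1045,-.045),3:(.567,-.016,-.035)}
pi=np.pi
def W(i,x,y=0):
    a,b,t=C[i]; return np.array([a+x*np.cos(t)-y*np.sin(t),b+x*np.sin(t)+y*np.cos(t)])
def ft(n=8):
    F=[]
    for _ in range(n): F.append(manip.read_state()["ft_force"]); manip.sleep(.02)
    return np.mean(F,0)
def st(msg=""):
    s=manip.read_state();print(msg,round(s["time_s"],2),np.round(s["ee_pos"],4),np.round(s["ft_force"],1),round(s["width"],4))
def weigh(i):
    t=C[i][2];h=W(i,-.074);z=.079
    manip.move_to([*h,.15],[pi,0,t]); manip.move_gripper(.065)
    print("hit",manip.move_linear([*h,z],vel=.15,threshold=8))
    manip.move_gripper(.03);st("grip")
    f0=ft()
    def arc(th):
        p=W(i,.056-.130*np.cos(th)+.011*np.sin(th)); return [*p,z+.130*np.sin(th)+.011*np.cos(th)-.011]
    for th in (.07,.14): manip.move_linear(arc(th),vel=.06)
    manip.sleep(.2);f1=ft();st("up")
    for th in (.07,0): manip.move_linear(arc(th),vel=.06)
    f2=ft(4);manip.move_gripper(.065);manip.move_linear([*h,.15],vel=.25);f3=ft(4);st("rel")
    print(i,"before",f0.round(2),"up",f1.round(2),"down",f2.round(2),"free",f3.round(2))
E
python3 - <<'E'
from h import *
weigh(1)
E
```

```text
hit False
grip 4.97 [0.5139 0.2151 0.0811] [-1.2 -0.6  7.3] 0.0407
up 6.04 [0.5158 0.2147 0.0968] [-0.3 -0.  -3.8] 0.0405
rel 7.58 [0.5128 0.2147 0.1495] [-0.6  0.1 -0.9] 0.065
1 before [-1.94 -0.42  6.85] up [-0.29  0.38 -4.01] down [-3.82 -1.73 12.77] free [-0.1   0.19 -0.54]
```

```bash
sed -i 's/z=.079/z=.074/' h.py; python3 - <<'E'
from h import *
weigh(2)
E
```

```text
hit False
grip 9.32 [0.499  0.1081 0.0759] [-1.7  0.3  7.2] 0.0409
up 10.38 [0.5008 0.1077 0.0918] [-0.5  0.1 -2.1] 0.041
rel 11.93 [0.4977 0.1078 0.1494] [ 0.2 -0.2 -0.2] 0.0652
2 before [-1.42  0.45  6.57] up [ 0.41 -0.03 -2.26] down [-2.87 -0.76 10.9 ] free [-0.47  0.09 -0.01]
```

```bash
python3 - <<'E'
from h import *
weigh(3)
for n in("top","side"):
    c=manip.capture(n); np.savez(f"{n}1.npz",**c)
d=[np.abs(np.load(f"{n}1.npz")["pixels"].astype(int)-np.load(f"{n}0.npz")["pixels"]).max(2) for n in("top","side")]
s=np.load("side1.npz");im=cv2.resize(s["pixels"][180:330,170:410],None,fx=3.3,fy=3.3,interpolation=cv2.INTER_CUBIC)
cv2.imwrite("pics/s1.png",im[:,:,::-1])
E
```

```text
hit False
grip 13.72 [ 0.494  -0.0133  0.0759] [-1.5  0.9  7.2] 0.0406
up 14.78 [ 0.4957 -0.0135  0.0918] [ 0.5 -0.1 -2.8] 0.0405
rel 16.32 [ 0.4927 -0.0134  0.1494] [-0.7 -0.4 -0.6] 0.065
3 before [-2.14  1.2   7.17] up [ 0.25 -0.04 -2.66] down [-3.06 -0.14 11.  ] free [-0.11  0.08 -0.14]
```

View pics/s1.png

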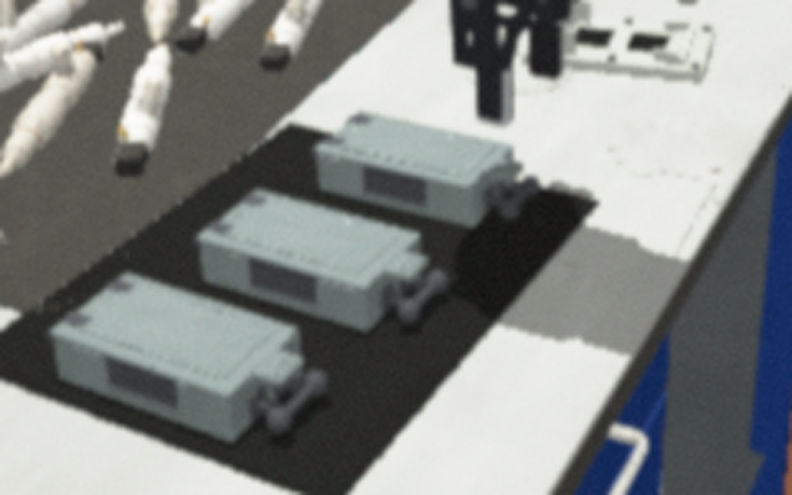

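```bash
python3 - <<'E'
from h import *
import h
weigh(1)
E
```

```text
hit False
grip 18.57 [0.5139 0.2151 0.0761] [-2.2 -0.6  7. ] 0.0405
up 19.64 [0.5158 0.2147 0.0919] [-0.6  0.4 -3.6] 0.0406
rel 21.18 [0.5128 0.2147 0.1494] [ 0.3 -0.1 -1.4] 0.0648
1 before [-1.69 -1.24  7.16] up [-0.05  0.37 -3.77] down [-4.21 -1.81 12.69] free [-0.25  0.04 -0.41]
```

```bash
cat >> h.py <<'E'
def tool(i,x,z,b,d):  # TCP so that point d ahead sits at case (x,z); tool tips lean forward by b
    return [*W(i,x-d*np.sin(b)), z+.003+d*np.cos(b)],[pi,-b,C[i][2]]
def lidp(phi,rx=-.1285,rz=.0015):
    return .0575+rx*np.cos(phi)+rz*np.sin(phi), .026-rx*np.sin(phi)+rz*np.cos(phi)
E
python3 - <<'E'
from h import *
ph=np.arange(0,.76,.15); wp=[tool(1,*lidp(p),.3-p,.067) for p in ph]
ik=[manip.inverse_kinematics(*w) for w in wp]
ex=tool(1,*lidp(.75),-.45,.067+.06)
p0=tool(1,-.075,.075,0,.073);p1=tool(1,.08,.085,0,.073)
ok=all(k is not None for k in ik+[manip.inverse_kinematics(*q) for q in (ex,p0,p1)])
print(ok,[None if k is None else np.round(k,2).tolist() for k in ik[::5]])
if ok:
    a=tool(1,*lidp(0),.3,.067+.04)
    manip.move_gripper(.05); manip.move_to(*a)
    print("hit",manip.move_linear(wp[0][0],vel=.12,threshold=8)); st("at tab")
    manip.move_gripper(.015); st("pinch")
    if manip.read_state()["width"]>.0155:
        for w in wp[1:]:
            manip.move_linear(w[0],rot=w[1],vel=.08); st()
c=manip.capture("side");np.savez("side2.npz",**c)
cv2.imwrite("pics/s2.png",cv2.resize(c["pixels"][130:330,150:410],None,fx=3,fy=3)[:,:,::-1])
E
```

```text
True [[0.47, 0.08, -0.6, 0.63, -0.15, -2.65], [0.3, 0.64, 0.33, 1.7, 0.15, -2.83]]
hit False
at tab 22.41 [0.4972 0.2156 0.0944] [ 0.5 -0.2  0.1] 0.0503
pinch 22.81 [0.4967 0.2159 0.0955] [-0.6  0.1  3.3] 0.0187
 23.26 [0.5084 0.2153 0.1157] [ 2.4  1.8 -0.7] 0.0193
 23.71 [0.5218 0.2144 0.1344] [0.7 0.4 0.1] 0.019
 24.16 [0.5388 0.2136 0.1515] [-1.6 -0.5  0.5] 0.0185
 24.61 [0.5584 0.2128 0.1662] [-3.7 -1.1  1.7] 0.0189
 25.06 [0.5797 0.212  0.1779] [-6.   0.3  4.9] 0.0185
```

View pics/s2.png

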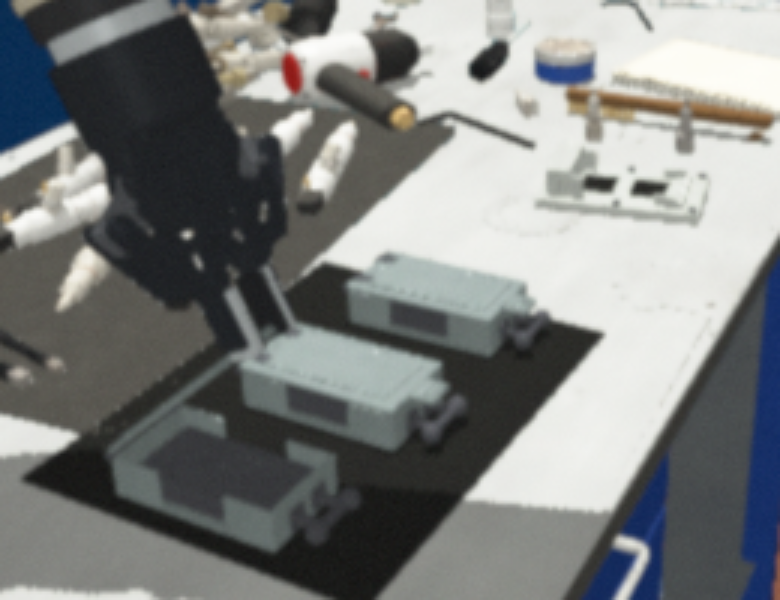

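```bash
python3 - <<'E'
from h import *
manip.move_gripper(.05)
ex=tool(1,*lidp(.75),-.45,.067+.06)
manip.move_linear(ex[0],vel=.2); st("off")
g=lambda x,z:tool(1,x,z,0,.073)
manip.move_to(*g(-.075,.14))
manip.move_linear(g(-.075,.075)[0],vel=.2)
print("hit",manip.move_linear(g(.052,.075)[0],vel=.15,threshold=15)); st("pushed")
manip.move_linear(g(-.09,.10)[0],vel=.3)
manip.move_to([.40,.10,.25],[pi,0,0]); st("clear")
for n in("top","side"):
    c=manip.capture(n); np.savez(f"{n}3.npz",**c)
    if n=="top": A=cv2.resize(c["pixels"][150:240,175:300],None,fx=5,fy=5)
    else: B=cv2.resize(c["pixels"][210:330,150:310],None,fx=2.4,fy=2.4)[:150*2]
im=np.zeros((600,640,3),np.uint8)
A=cv2.resize(c["pixels"][220:330,160:300],None,fx=3,fy=3); 
t=np.load("top3.npz")["pixels"][160:225,175:255]; t=cv2.resize(t,None,fx=5,fy=5,interpolation=cv2.INTER_CUBIC)
im=np.zeros((600,800,3),np.uint8); im[:325,:400]=t; im[270:600,380:800]=A
cv2.imwrite("pics/s3.png",im[:,:,::-1])
E
```

```text
off 25.96 [0.6073 0.2106 0.232 ] [-0.  -0.3 -0.2] 0.05
hit True
pushed 27.67 [0.5733 0.2124 0.1531] [ 1.7  0.6 -0.3] 0.0499
clear 28.78 [0.4011 0.1002 0.2497] [ 0.  -0.2  0.1] 0.0502
```

View pics/s3.png

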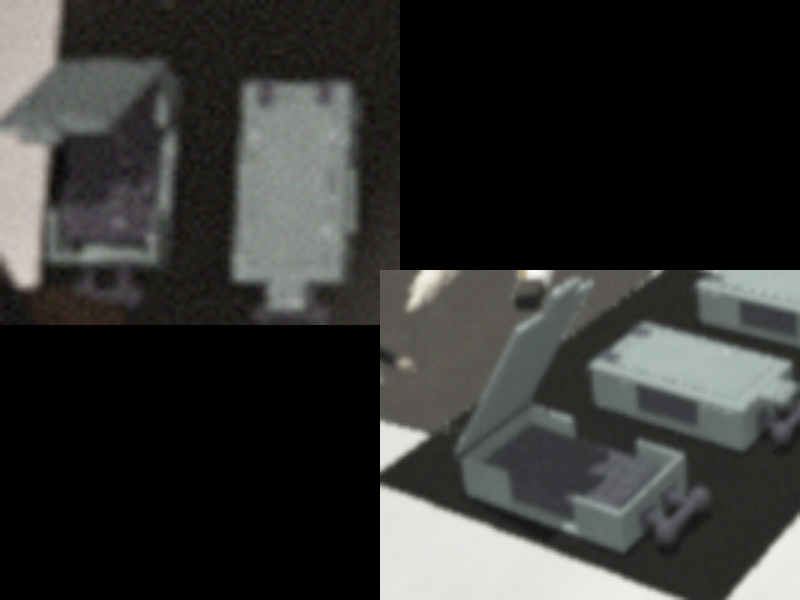

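```bash
python3 - <<'E'
from h import *
g=lambda x,z:tool(1,x,z,0,.073)
manip.move_to(*g(-.045,.102))
print("hit",manip.move_linear(g(.058,.102)[0],vel=.12,threshold=10)); st("pushed")
manip.move_linear(g(0,.13)[0],vel=.3)
manip.move_linear(g(-.08,.13)[0],vel=.3)
manip.move_to([.38,.05,.25],[pi,0,0]); st("clear")
for n in("top","side"):
    c=manip.capture(n); np.savez(f"{n}4.npz",**c)
A=cv2.resize(c["pixels"][220:330,160:300],None,fx=3.5,fy=3.5,interpolation=cv2.INTER_CUBIC); 
t=np.load("top4.npz")["pixels"][160:235,175:230]; t=cv2.resize(t,None,fx=5.5,fy=5.5,interpolation=cv2.INTER_CUBIC)
im=np.zeros((420,800,3),np.uint8); im[:t.shape[0],:t.shape[1]]=t; im[:A.shape[0],305:305+A.shape[1]]=A
cv2.imwrite("pics/s4.png",im[:,:,::-1])
E
```

```text
hit False
pushed 30.69 [0.6445 0.2087 0.1783] [0.5 0.8 0.2] 0.0501
clear 32.33 [0.3813 0.0502 0.25  ] [0.5 0.1 0. ] 0.0501
```

View pics/s4.png

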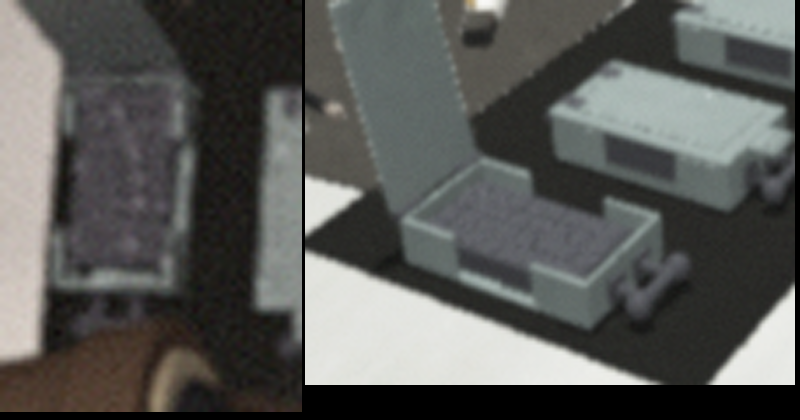

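```bash
python3 - <<'E'
from h import *
c=np.load("top4.npz");p=c["pixels"][170:220,193:203].astype(int).sum(2).mean(1).round()
print(list(zip(range(170,220),p.astype(int).tolist())))
for r in (207,208,209,210,211,212): print(r,ray(c,(198,r),.021)[0][:2].round(4),ray(c,(198,r),.029)[0][:2].round(4))
print(ray(c,[(189,195),(205,195)],.021).round(4), "case axis at near", W(1,-.048).round(4),W(1,-.056).round(4))
k=manip.inverse_kinematics([*W(1,0),.080],[pi,0,-.045]);print(k)
# nozzles & IK for holder
H=np.array([.5193,-.275]);a=.171
for b in (0,-.17): 
    print(manip.inverse_kinematics([*(H+np.array([.068*np.sin(-b)*np.cos(a),.068*np.sin(-b)*np.sin(a)])),.12],[pi,-b,a]))
t=np.load("top0.npz")
print("noz",ray(t,[(408,189),(411,219)],.0).round(3),"brush",ray(t,[(430,205)],.02).round(3))
E
```

```text
[(170, 192), (171, 178), (172, 169), (173, 201), (174, 248), (175, 213), (176, 204), (177, 210), (178, 225), (179, 215), (180, 226), (181, 226), (182, 234), (183, 226), (184, 225), (185, 228), (186, 235), (187, 228), (188, 223), (189, 220), (190, 211), (191, 221), (192, 228), (193, 223), (194, 216), (195, 215), (196, 243), (197, 242), (198, 217), (199, 213), (200, 223), (201, 229), (202, 222), (203, 231), (204, 248), (205, 237), (206, 220), (207, 197), (208, 196), (209, 296), (210, 389), (211, 374), (212, 262), (213, 155), (214, 116), (215, 123), (216, 126), (217, 146), (218, 173), (219, 167)]
207 [0.5435 0.2063] [0.5423 0.2039]
208 [0.5406 0.2062] [0.5394 0.2038]
209 [0.5378 0.2061] [0.5366 0.2037]
210 [0.5349 0.206 ] [0.5337 0.2036]
211 [0.532 0.206] [0.5309 0.2035]
212 [0.5292 0.2059] [0.528  0.2034]
[[0.5787 0.2331 0.021 ]
 [0.5778 0.1873 0.021 ]] case axis at near [0.539  0.2137] [0.5311 0.214 ]
[ 0.34582702  0.39379201 -0.19202103  0.98498328  0.         -2.75076564]
[-0.48701424  0.30208429 -0.22866851  1.04004353  0.          2.48357841]
[-0.43901522  0.41212634 -0.08218166  1.21626749 -0.09707356  2.53837825]
noz [[ 0.587 -0.397  0.   ]
 [ 0.499 -0.401  0.   ]] brush [[ 0.536 -0.452  0.02 ]]
```

```bash
python3 - <<'E'
from h import *
p=W(1,.0045);r=[pi,0,-.045]
manip.move_to([*p,.16],r); manip.move_gripper(.07)
print("hit",manip.move_linear([*p,.080],vel=.15,threshold=8)); st("down")
manip.move_gripper(.03); st("grip")
f0=ft(3)
manip.move_linear([*p,.18],vel=.15); st("lift"); print("f",ft(5))
c=manip.capture("side");np.savez("side5.npz",**c)
cv2.imwrite("pics/s5.png",cv2.resize(c["pixels"][150:330,130:330],None,fx=3,fy=3)[:,:,::-1])
E
```

```text
hit False
down 34.53 [0.5918 0.2114 0.0806] [ 0.8  0.2 -0.3] 0.0701
grip 34.85 [0.5924 0.2116 0.0819] [-0.9 -1.   6.2] 0.0484
lift 35.72 [0.5909 0.2111 0.1786] [-0.6 -0.4 -4.5] 0.0478
f [-0.11102353  0.05924709 -4.73317311]
```

View pics/s5.png

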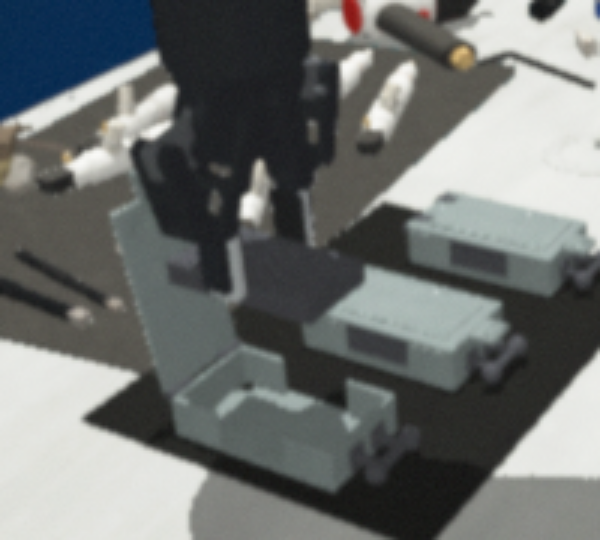

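```bash
python3 - <<'E'
from h import *
s=np.load("side5.npz")
S=4;x0,y0=165,215
im=cv2.resize(s["pixels"][y0:y0+75,x0:x0+100],None,fx=8,fy=8,interpolation=cv2.INTER_CUBIC)
a=-.045;R=np.array([[np.cos(a),-np.sin(a)],[np.sin(a),np.cos(a)]])
P=[np.r_[R@[x,y]+[.5909,.2111],z] for x in(-.048,.048) for y in(.025,-.025) for z in(.1027,.1177)]
P+=[np.r_[R@[x,.025]+[.5909,.2111],.1177] for x in (-.058,.038)]
uv=proj(s,P);print(uv.round(1))
for i,(u,v) in enumerate(uv): cv2.circle(im,(int((u+.5-x0)*8),int((v+.5-y0)*8)),3,(255,0,0) if i<8 else (0,255,0),-1)
im=np.clip(im.astype(int)*2,0,255).astype(np.uint8)
cv2.imwrite("pics/s6.png",im[:,:,::-1])
E
```

```text
[[231.5 258.2]
 [230.6 249.8]
 [250.5 243.2]
 [249.9 235.2]
 [184.2 243.4]
 [183.  235.4]
 [204.9 230. ]
 [203.9 222.3]
 [235.9 251.4]
 [187.7 236.8]]
```

View pics/s6.png

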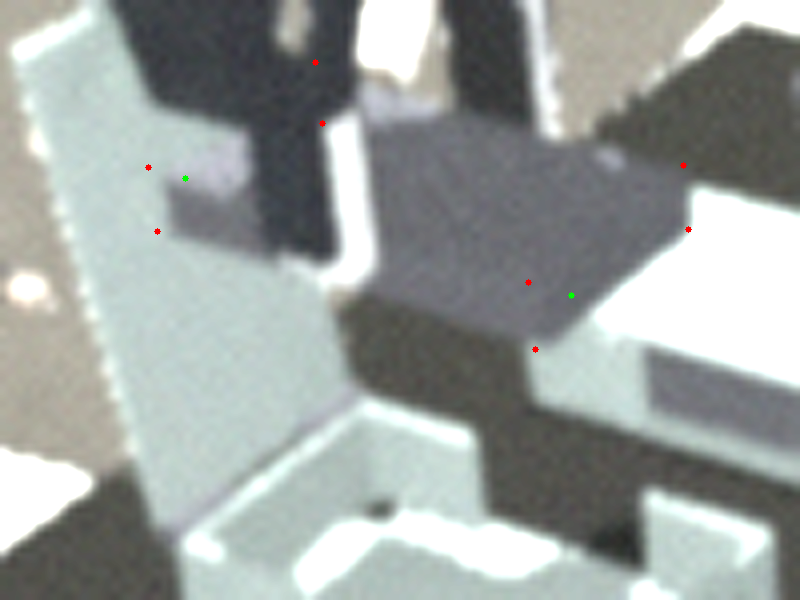

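```bash
python3 - <<'E'
from h import *
for f in ("side0","top0"):
    c=np.load(f+".npz");g=cv2.resize(c["pixels"],None,fx=4,fy=4,interpolation=cv2.INTER_CUBIC).astype(int).sum(2)
    n,l,s,ce=cv2.connectedComponentsWithStats((g<250).astype(np.uint8))
    exp=proj(c,[[.541,-.271,.01],[.4976,-.279,.01]]);W_=[]
    for e in exp:
        i=min([k for k in range(1,n) if s[k,4]>150],key=lambda k:np.hypot(*((ce[k]+.5)/4-.5-e)))
        P=ray(c,(ce[i]+.5)/4-.5,.01)[0];W_.append(P);print(f,e.round(1),s[i],P.round(4))
    m=(W_[0]+W_[1])/2;d=W_[0]-W_[1];print(m.round(4),np.degrees(np.arctan2(d[1],d[0])).round(1))
E
```

```text
side0 [349.9 190.7] [1379  756   40   18  549] [ 0.5422 -0.2698  0.01  ]
side0 [366.6 192.4] [1444  763   43   16  522] [ 0.5005 -0.2783  0.01  ]
[ 0.5214 -0.2741  0.01  ] 11.6
top0 [365.6 205.1] [1440  802   49   41 1511] [ 0.5409 -0.2711  0.01  ]
top0 [369.  220.1] [1453  861   49   42 1534] [ 0.4976 -0.2789  0.01  ]
[ 0.5193 -0.275   0.01  ] 10.2
```

```bash
cat >> h.py <<'E'
H=np.array([.5200,-.2748]);A=.178;D=.0759;E_=.001
def pl(xb,zb,be,yo=0):
    u=np.array([np.cos(be),-np.sin(be)]);n=np.array([np.sin(be),np.cos(be)])
    q=np.array([xb,zb])-(.048+E_)*u+D*n
    return [H[0]+q[0]*np.cos(A)-yo*np.sin(A),H[1]+q[0]*np.sin(A)+yo*np.cos(A),q[1]],[pi,-be,A+pi]
def hx():  # tcp in holder frame
    p=np.array(manip.read_state()["ee_pos"]);d=p[:2]-H
    return np.round([d[0]*np.cos(A)+d[1]*np.sin(A),-d[0]*np.sin(A)+d[1]*np.cos(A),p[2]],4)
E
python3 - <<'E'
from h import *
be=.12
q=manip.inverse_kinematics(*pl(.03,.08,be));print(np.round(q,2),np.round(manip.read_state()["qpos"],2))
if abs(q[5]-manip.read_state()["qpos"][5])<3.3:
    manip.move_joints(q); st("hover")
    manip.move_linear(pl(.03,.03,be)[0],vel=.15); manip.sleep(.1); f=ft(3); st("low")
    hit=manip.move_linear(pl(.03,.006,be)[0],vel=.03,threshold=4); st("touch"); print(hit,hx(),"cmd at zb=.010:",np.round(pl(.03,.010,be)[0][2],4))
E
```

```text
[-0.47  0.33 -0.1   1.24 -0.07 -0.64] [ 0.34  0.35 -0.04  1.19  0.   -2.75]
hover 37.68 [ 0.5109 -0.276   0.1612] [ 0.4  0.8 -3.7] 0.0484
low 38.32 [ 0.5114 -0.2767  0.1126] [-0.1 -0.3 -4.9] 0.0483
touch 38.98 [ 0.5101 -0.2765  0.0897] [-0.   0.2  4.3] 0.0482
True [-0.0101  0.0001  0.0897] cmd at zb=.010: 0.0912
```

```bash
python3 - <<'E'
from h import *
be=.12
def at(xb,z,b=be):
    p=pl(xb,.01,b)[0];p[2]=z;return p
manip.move_linear(at(.03,.0907),vel=.05); st("raised")
hit=manip.move_linear(at(.040,.0907),vel=.08,threshold=6); st("a"); print(hit,hx())
if not hit:
    hit=manip.move_linear(at(.058,.0907),vel=.04,threshold=6); st("b"); print(hit,hx(),"tcp x expected at wall (xb .0477):",np.round(pl(.0477,.01,be)[0][:2],4))
E
```

```text
raised 39.23 [ 0.5106 -0.2766  0.0906] [ 0.1 -0.2 -0.6] 0.048
a 39.51 [ 0.5211 -0.2746  0.0906] [ 0.9  1.2 -0.6] 0.0478
False [0.0011 0.     0.0906]
b 39.76 [ 0.5236 -0.2741  0.0903] [ 2.6 -0.4  1.1] 0.0478
True [0.0037 0.0001 0.0903] tcp x expected at wall (xb .0477): [ 0.528  -0.2734]
```

```bash
python3 - <<'E'
from h import *
be=.12
def at(xb,z,b=be):
    p=pl(xb,.01,b)[0];p[2]=z;return p
st();print(ft(3).round(2))
hit=manip.move_linear(at(.058,.0909),vel=.03,threshold=9); st("b"); print(hit,hx(),ft(4).round(2))
E
```

```text
39.76 [ 0.5236 -0.2741  0.0903] [ 2.6 -0.4  1.1] 0.0478
[2.82 0.3  1.11]
b 40.1 [ 0.5256 -0.2736  0.0901] [1.3 0.7 2.7] 0.0479
True [0.0057 0.0002 0.0901] [1.14 0.34 2.95]
```

```bash
python3 - <<'E'
from h import *
be=.12
def at(xb,z,b=be):
    p=pl(xb,.01,b)[0];p[2]=z;return p
x0=hx()[0]-pl(.0,.01,be)[0][0]*0
q0=np.array([-(.048+E_)*np.cos(be)+D*np.sin(be)])[0]; xb=hx()[0]-q0; print("xb",xb)
for k in range(5):
    xb+=.0012; manip.move_linear(at(xb,.0909),vel=.03); f=ft(2); print(round(xb,4),hx(),f.round(1))
    if f[0]<-7 or abs(f[2])>15: break
E
```

```text
xb 0.04526146662361047
0.0465 [0.0062 0.0002 0.0906] [-2.1  0.3  2.1]
0.0477 [0.0077 0.0001 0.0907] [-4.5 -0.1  2.3]
0.0489 [0.0083 0.0001 0.0906] [-7.  -1.1  2.3]
0.0501 [0.0085 0.0001 0.0904] [-9.7 -1.9  3.7]
```

```bash
python3 - <<'E'
from h import *
dz=-.0008
for be in (.08,.04,.0):
    p,r=pl(.0478,.0100,be);p[2]+=dz
    manip.move_linear(p,rot=r,vel=.03); print(be,hx(),ft(3).round(1))
    if np.abs(ft(1)).max()>25: print("stop");break
st()
E
```

```text
0.08 [0.0048 0.0002 0.0888] [-3.1  0.7  0.5]
0.04 [0.0022 0.0001 0.0871] [-2.4  1.3 -0.1]
0.0 [-0.0005  0.0001  0.086 ] [-1.8  3.5  5.9]
 42.38 [ 0.5196 -0.2748  0.086 ] [-1.7  3.3  8.2] 0.0479
```

```bash
python3 - <<'E'
from h import *
manip.move_gripper(.068); st("rel")
p,r=pl(.0478,.0100,0)
manip.move_linear([p[0],p[1],.20],vel=.2); 
manip.move_to([.35,.05,.30],[pi,0,pi]); st("clear")
c=manip.capture("top");s=manip.capture("side");np.savez("top9.npz",**c);np.savez("side9.npz",**s)
def ov(cc,x0,y0,w,h,k):
    im=cv2.resize(cc["pixels"][y0:y0+h,x0:x0+w],None,fx=k,fy=k,interpolation=cv2.INTER_CUBIC)[:,:,::-1].copy()
    R=np.array([[np.cos(A),-np.sin(A)],[np.sin(A),np.cos(A)]])
    P=[np.r_[R@[x,y]+H,z] for x in(-.048,.048) for y in(.025,-.025) for z in(.025,)]
    for u,v in proj(cc,P): cv2.circle(im,(int((u+.5-x0)*k),int((v+.5-y0)*k)),2,(0,0,255),-1)
    return im
im=np.zeros((600,800,3),np.uint8)
im[:300,:400]=ov(c,335,175,80,60,5);im[:300,400:]=ov(s,310,160,80,60,5)
im[300:,:400]=cv2.resize(c["pixels"][150:240,180:440],(400,300))[:,:,::-1]*1;im[300:,400:]=cv2.resize(s["pixels"][150:330,150:410],(400,300))[:,:,::-1]
cv2.imwrite("pics/fin.png",im)
E
```

```text
rel 42.72 [ 0.5191 -0.2752  0.0849] [-0.5  0.2  0.2] 0.0682
clear 44.86 [0.3505 0.0497 0.2996] [-0.7 -0.3 -0.6] 0.0681
```

View pics/fin.png

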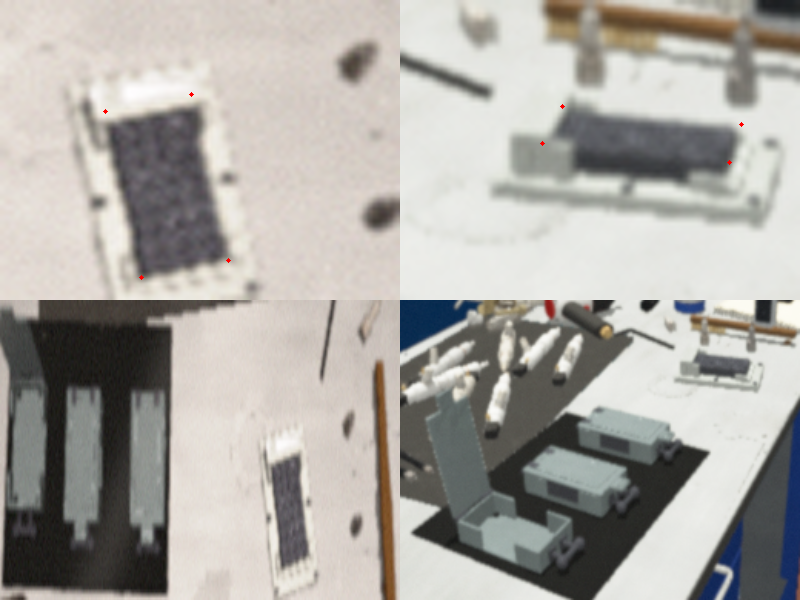

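```bash
python3 - <<'E'
from h import *
manip.move_gripper(0.0)
for x in (-.037,.02):
    p=H+x*np.array([np.cos(A),np.sin(A)])
    (manip.move_to([*p,.115],[pi,0,A+pi]) if x<0 else manip.move_linear([*p,.110],vel=.25))
    hit=manip.move_linear([*p,.092],vel=.03,threshold=5); st(f"{x} {hit}")
    manip.move_linear([*p,.115],vel=.2)
manip.move_linear([*p,.22],vel=.25); st("end")
E
```

```text
-0.037 True 47.69 [ 0.4835 -0.2811  0.0973] [-0.7  0.9  4.2] 0.0
0.02 True 48.78 [ 0.5391 -0.2715  0.0973] [-0.7  0.5  5.2] 0.0001
end 49.6 [ 0.5396 -0.2713  0.2196] [-0.8 -0.2 -0.3] 0.0002
```

Both probe heights are the same, 0.0973 m, so the plate lies flat. I'm handing in the job.

```bash
python3 -c "
from bench import manip
manip.close_job()"
```

```text
the job is handed in; nothing more can be done
```

The iron plate came out of case 1 and is now fitted in the holder. I handed the job in at about 50 s on the robot's clock; no verdict is reported.

- **Finding the heavy case:** I tipped each shut case by its handle. Case 1 pulled about 3.4 N (weighed twice), against about 2.2 N for case 2 and 2.5 N for case 3. The gap was smaller than the 1.7 N I expected. Once lifted out, the plate itself weighed about 4.7 N, which matches 0.5 kg iron.
- **Opening case 1:** I pinched the lid by its tab, then pushed it past upright. The first push stopped early, probably because the tab met the gripper's body. A second, higher push finished it.
- **Fitting the plate:** I tucked the far edge under the lip at a tilt of about 7°, slid it to the wall and lowered the near edge behind the ridge. Two forward slides stopped early on the force threshold, so I went the rest of the way in small steps. The wall contact came within 0.5 mm of where I expected it.
- **Last checks:**
  - Touching the plate near its front end and 20 mm beyond the middle gave the same height, so it lies flat.
  - The final picture, taken before that touch test, shows the plate seated and grooved side up. I did not measure the side gaps.
  - It also shows cases 2 and 3 shut and case 1 open, with no visible shift of the cases, brush or nozzles. I did not measure those positions again.

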